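# Load the trim fixture and hold it out at the gauge

### The job

Set the black grab handle down squarely on the raised metal pad of the fixture plate, its base flush with the pad all round, and let go of it. Then take the plate by its wooden handle and slide it straight outward along the rest, without lifting it, until its front edge is level with the pointer of the setting gauge. The loaded plate would now tip off the rest, so finish while still holding it level by its handle and do not let go; leave the other things on the bench where they are.

Things in the scene. Friction and masses are not known exactly. Their poses are not given: they have to be found in the camera images.
- grab: Loose black plastic grab handle, about 0.2 kg: base 110 x 60 x 6 mm with an arched pull: a level bar 94 mm long (x), 18 mm wide (y), 32 to 45 mm above the underside, on two end posts. Origin: centre of the base's underside; x along the length, z up; the same either way round. Starts on the bench on the robot's side of the rest, left or right; the flat black vent lies in the other place.
- rest: Fixed work rest: grey top 160 mm long (x) and 120 mm wide (y), its flat top surface 70 mm above the bench, on two steel cheeks. Origin: on the bench under its centre; x points outward (the way the plate slides, roughly to the robot's left, +y of the world), y sideways towards the robot, z up.
- rest_edge (a point): Middle of the outward top edge of the rest, 70 mm above the bench.
- plate: Loose wooden plate 280 (x) x 100 (y) x 12 mm, 0.5 kg, lying flat on the rest, its x nearly along the rest's x. Origin: centre of its underside; x to its front (outward) end. Aluminium pad near its front, upright wooden handle at its rear. It balances alone at the start, also loaded; with its front at the gauge it tips over the rest's edge unless held (1 to 7 N, pressing down, at the handle).
- plate_handle (a point): Grip point in the upright wooden handle of the plate, 38 mm above the plate's underside and 110 mm behind its centre, on the centre line. The handle is a block 24 mm along the plate, 50 mm across it and 45 mm tall above the plate's upper face (12 to 57 mm above its underside).
- plate_pad (a point): Centre of the top of the raised aluminium pad on the plate: pad 110 mm (plate x) x 60 mm (plate y), the same outline as the grab handle's base, top 22 mm above the plate's underside, centre 70 mm in front of the plate's centre.
- plate_edge (a point): Upper corner of the plate's front edge on the gauge's side (140 mm in front of the plate's centre, 50 mm to its -y side, 12 mm above its underside). This is what must come level with the gauge pointer.
- gauge: Fixed setting gauge standing on the far side of the slide path: round steel foot 70 mm across, post 118 mm tall, and a level pointer 88 mm above the bench reaching towards the path. Origin: on the bench straight under the pointer's tip, 82 mm (+y) from the post. Its axes are parallel to the rest's.
- gauge_tip (a point): Tip of the gauge's pointer (blade 4 mm wide), about 18 mm beside the plate's path, 6 mm above the plate's top. It marks how far out the plate's front edge must come: 130 to 170 mm beyond the rest's outward edge. The blade runs along the rest's y.
- vent: Bystander: black louvred vent frame, 100 x 60 x 16 mm, flat, no arch.
- sandblock: Bystander: cork sanding block 60 x 35 x 22 mm.
- dish: Bystander: round concrete dish 100 mm across, 57 mm tall, with a slanting brush up to 140 mm.
- sander: Bystander: air sander lying on its pad, about 240 mm long, 60 mm tall.
There are look-alikes about, which are no part of the job. Leave any orange, red or yellow look-alike of the grab alone.

How it is judged:
By the outcome, as a careful person would: the job done as asked, in the order asked, and still so for the second after the job is handed in, while the arm keeps its last pose, push and grip.
It also fails if it takes over 51 s, if anything falls off the work surface, if the arm or the gripper's body presses on something with over 40 N, if the wrist force passes 120 N, or if a joint passes its speed limit or range.

### The arm

A 6-joint arm with a two-finger parallel gripper is mounted at the origin on the work surface. World frame = base frame: x ahead of the robot, y to its left, z up, the work surface at z = 0. Lengths are in m, angles in rad, forces in N, time in s.
With the tool pointing down it reaches from about 0.35 to 0.775 m from the base axis. Payload 5.5 kg.
Tool frame: the origin (TCP) lies on the centre line of the jaws, within the pads' length; the fingertips stand 11 mm ahead of it and the grasp point (between the pads) lies 8 mm behind it; z points along the fingers, y is the line along which they close (so a half turn about z gives the same grasp; the last joint's range is limited). The gripper opens to 85 mm and grips with 20 to 120 N. Pads are 22 mm wide; open, the fingers measure 114 mm over their backs; the gripper's body (76 mm by 85 mm) begins 54 mm behind the grasp point. The pads swing forward as they close: fully open they stand 13 mm farther back than shut.
Start: joints at [1.092, 0.313, 0.046, 1.304, 0, 1.431], TCP at [0.191, 0.542, 0.242] pointing down, gripper open.
Joint ranges: [-2.76, 2.76], [-0.86, 1.69], [-1.03, 1.26], [-2.2, 2.34], [-1.47, 1.5], [-3.14, 3.14]. Speed limits (rad/s): [2.57, 2.57, 3.14, 3.14, 3.14, 3.14].

### API

Orientations are given as a unit quaternion [w, x, y, z].
In Python, from workcell import get_state, eyes, env gives the robot as it stands.
- The arm moves only by the shell command python3 -m inch 'ROWS' [OPENING] [FORCE]. ROWS is JSON, one flat list of numbers, 4 for each row, row after row: the shift along the tool's x, y, z in cm, then the turn about the tool's z in rad. A call has exactly 5 rows; each row shifts and turns the commanded pose from where the row before left it, along the tool's axes as they then stand; what a row does not reach is not made up. A row lasts 1/12 s, in which the tool goes at most 41.7 mm and 7.16 degrees, less where a joint would pass 70% of its speed; a pose out of reach is approached as far as the arm can. A call is refused whole if a number of a shift passes 4.17 or a number of a turn 0.125, either way. A call with a gripper value outside its range is refused whole. OPENING is the opening, from -1 (shut) to 1 (fully open), set as the call begins (- or left out, the last holds). The fingers move at their own pace and stop on an object; FORCE is the grip in N (left out, the last holds). Time passes only in rows, so rows that do not move let the fingers close, or fill a call up. It gives the time, the measured TCP pose, the force, the opening and the grip force at its end, in the units of the state.
- get_state(): the state, without advancing time (a new reading comes with each control period).
- eyes.read_camera(name): name is "scene" or "top" or "wrist"; returns the picture (384x512x3 uint8, red, green, blue); there is no depth.
- eyes.camera_info(name): a dict with "fovy" (degrees; the focal length in pixels is half the picture's height over the tangent of half this angle, whatever the lens; pixels are square), "cx", "cy" (the principal point, pixels), "xyz" and "orientation" of the camera in the world. Camera axes: x right, y down, z forward; pixel columns grow to the right and rows downward; lengths in m; the calibration is good to about 2 mm. The wrist camera is an equidistant fisheye: a pixel r from the principal point sees the ray r / f radians off the axis. A picture is of the moment at which its call begins: read the wrist's pose just before it. camera_info takes no time and is no camera call; for the wrist camera it gives the pose at the moment of the call.
- env.hand_in(): hands the job in; it is judged then, once.
The state is a dict: "clock": time; "joint_pos": joint angles; "qvel": joint speeds; "tau": joint torques, N m; "tcp_pos": TCP position; "orientation": TCP orientation; "wrist_force": force on the tool from outside, world axes, zero at the start; "ft_torque": the same for the moment, N m; "finger_gap": finger opening in m; "grip_force": force on a finger pad.
Only numpy, scipy, OpenCV 4.12 (cv2) and the standard library are available. Lean on these libraries where they do the work, as an engineer would, in place of code of your own. Each camera call takes 0.05 s, during which the arm holds its last target. There are 200 camera calls.

## Working session

There is one attempt and no reset: what is moved stays moved. The work goes in short steps, Python scripts to look and compute and a shell command to move; the robot and the scene stay as the last step left them, time stands still between calls to the robot, and variables do not carry over. Pictures are saved under pics/ and viewed, at most 10 in all, crops included, and the job is handed in when it is done.

```bash
mkdir -p pics; ls; python3 - <<'E'
from workcell import get_state, eyes, env
import cv2,numpy as np
print(get_state())
ims=[]
for n in("scene","top","wrist"):
    print(n,eyes.camera_info(n))
    im=eyes.read_camera(n)[:,:,::-1]; np.save(f"pics/{n}0.npy",im); cv2.imwrite(f"pics/{n}0.png",im)
E
```

```text
pics
{'clock': 0.0, 'joint_pos': array([ 1.09241658e+00,  3.14005339e-01,  4.49460824e-02,  1.30361743e+00,
       -3.79326212e-06,  1.43120549e+00]), 'qvel': array([-0.00220358,  0.00052409, -0.00102356, -0.00092244, -0.00035628,
       -0.00035528]), 'tau': array([ 3.48142326e-03, -4.80632007e+01,  2.98529631e+01,  1.91491912e-02,
        9.15523060e-05,  2.42643367e-06]), 'tcp_pos': array([0.19086442, 0.54185274, 0.24139261]), 'orientation': array([-2.84094754e-04,  1.68585429e-01,  9.85686598e-01, -8.96232977e-04]), 'wrist_force': array([-0.45147282, -0.46402746, -0.17700707]), 'ft_torque': array([-0.020587  , -0.00348991,  0.02215771]), 'grip_force': 0.0, 'finger_gap': 0.0855339747572223}
scene {'fovy': 55.61142130551401, 'cx': 260.09371069594755, 'cy': 192.28622909463726, 'xyz': array([1.11750479, 0.63258814, 0.67142504]), 'orientation': array([-0.17787443,  0.3481849 ,  0.81116715, -0.43489748])}
top {'fovy': 44.98229280201617, 'cx': 260.4282543968475, 'cy': 188.24490725960717, 'xyz': array([ 0.28180375, -0.0047872 ,  1.35910007]), 'orientation': array([-0.06584185,  0.71112587, -0.69730593,  0.06106784])}
wrist {'fovy': 65.70646984690485, 'cx': 256.8826882696274, 'cy': 194.42695358715318, 'xyz': array([0.1155524 , 0.56751852, 0.37332774]), 'orientation': array([0.12790703, 0.80611966, 0.5708575 , 0.08906519])}
```

View pics/scene0.png

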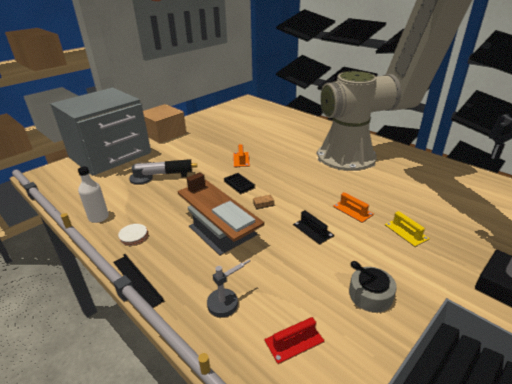

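View pics/top0.png

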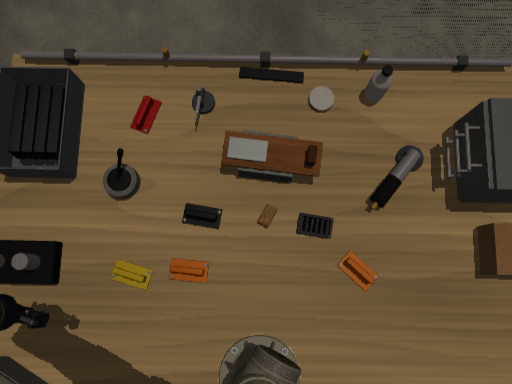

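Scene and top show four coloured look-alikes (red (146,114), orange (188,270) and (358,270), yellow (132,274) in top). There are two black candidates in top: (202,215) has an arched bar, and (315,226) is flat and louvred, so it is the vent. I'll confirm in a crop and measure.

```bash
cat > h.py <<'E'
from workcell import get_state, eyes, env
import cv2, numpy as np
from scipy.spatial.transform import Rotation as R
def rot(q): return R.from_quat([q[1],q[2],q[3],q[0]])
def ray(c,px,fish=False):
    px=np.atleast_2d(np.asarray(px,float)); f=192/np.tan(np.radians(c["fovy"])/2)
    d=(px-[c["cx"],c["cy"]])/f
    if fish:
        r=np.linalg.norm(d,axis=1,keepdims=True)+1e-9
        v=np.hstack([d/r*np.sin(r),np.cos(r)])
    else: v=np.hstack([d,np.ones((len(d),1))])
    return rot(c["orientation"]).apply(v)
def plane(c,px,z,fish=False):
    v=ray(c,px,fish); o=c["xyz"]; return o+v*((np.asarray(z)-o[2])/v[:,2])[:,None]
def proj(c,P,fish=False):
    v=rot(c["orientation"]).inv().apply(np.atleast_2d(P)-c["xyz"]); f=192/np.tan(np.radians(c["fovy"])/2)
    r=np.linalg.norm(v[:,:2],axis=1,keepdims=True)+1e-9
    d=v[:,:2]/r*np.arctan2(r,v[:,2:]) if fish else v[:,:2]/v[:,2:]
    return d*f+[c["cx"],c["cy"]]
def comps(mask,amin=60):
    cs,_=cv2.findContours(mask.astype(np.uint8),cv2.RETR_EXTERNAL,cv2.CHAIN_APPROX_NONE)
    return [(cv2.contourArea(k),cv2.minAreaRect(k),k) for k in cs if cv2.contourArea(k)>amin]
E
python3 - <<'E'
from h import *
im=cv2.imread("pics/top0.png"); c=eyes.camera_info("top")
cv2.imwrite("pics/c1.png",cv2.resize(im[80:250,130:350],None,fx=3.6,fy=3.4,interpolation=cv2.INTER_CUBIC)[:600,:800])
hsv=cv2.cvtColor(im,cv2.COLOR_BGR2HSV); H,S,V=[hsv[...,i].astype(int) for i in range(3)]
sl=np.zeros(V.shape,bool); sl[120:240,170:345]=1
def rep(n,m,z,a=60):
    for A,r,k in comps(m&sl,a):
        b=cv2.boxPoints(r); w=plane(c,b,z)
        e=[np.linalg.norm(w[1]-w[0]),np.linalg.norm(w[2]-w[1])]; i=int(np.argmax(e)); d=w[i+1]-w[i]
        print(n,A,np.round(r[0],1),"ctr",np.round(w.mean(0),4),"size",np.round(e,3),"yaw",round(np.arctan2(d[1],d[0]),3), b.round(0).tolist())
rep("dark",V<60,0.006)
rep("pad",(S<50)&(V>110),0.092)
rep("wood",(S>120)&(H<14)&(V>50)|((S<50)&(V>110)),0.082,800)
E
```

```text
dark 677.0 [314.1 225.3] ctr [ 0.4207 -0.1521  0.006 ] size [0.061 0.103] yaw -1.718 [[295.0, 233.0], [298.0, 212.0], [333.0, 218.0], [330.0, 238.0]]
dark 676.0 [201.8 215.5] ctr [0.4432 0.1775 0.006 ] size [0.059 0.111] yaw -1.727 [[182.0, 222.0], [185.0, 202.0], [222.0, 209.0], [218.0, 228.0]]
dark 866.0 [266.1 174.9] ctr [ 0.5684 -0.0088  0.006 ] size [0.035 0.278] yaw -1.676 [[219.0, 175.0], [221.0, 164.0], [313.0, 175.0], [312.0, 186.0]]
dark 214.5 [310.2 156.5] ctr [ 0.6275 -0.1404  0.006 ] size [0.073 0.034] yaw -0.094 [[303.0, 168.0], [306.0, 144.0], [317.0, 145.0], [315.0, 169.0]]
pad 701.0 [247.4 148.6] ctr [0.6249 0.0453 0.092 ] size [0.058 0.109] yaw -1.677 [[227.0, 156.0], [230.0, 136.0], [268.0, 141.0], [265.0, 161.0]]
wood 3175.0 [271.8 152.9] ctr [ 0.6168 -0.0236  0.082 ] size [0.099 0.281] yaw -1.679 [[221.0, 164.0], [225.0, 130.0], [323.0, 142.0], [319.0, 176.0]]
```

View pics/c1.png

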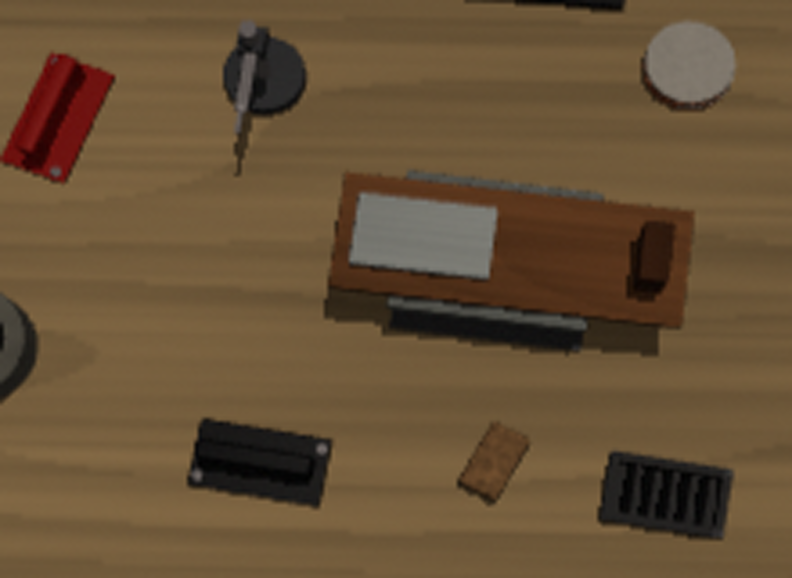

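The crop confirms it: the arched black grab is at crop (260,460), i.e. top (202,215), with a 111x59 mm outline. The louvred vent is at crop (665,495). The gauge tip is near top px (196,131). I'll move above the grab.

```bash
for i in 1 2 3; do python3 -m inch '[-2.39,-1.73,0.2,0,-2.39,-1.73,0.2,0,-2.39,-1.73,0.2,0,-2.39,-1.73,0.2,0,-2.39,-1.73,0.2,0]' 1 40 | tail -1; done
python3 -m inch '[0,0,0,0.116,0,0,0,0.116,0,0,0,0.116,0,0,0,0.116,0,0,0,0.116]' |tail -1
python3 -m inch '[0,0,0,0.116,0,0,0,0.116,0,0,0,0.116,0,0,0,0.116,0,0,0,0.116]' |tail -1
python3 -m inch '[0,0,0,0.116,0,0,0,0.116,0,0,0,0,0,0,0,0,0,0,0,0]'
cat >> h.py <<'E'
def tool():
    s=get_state(); r=rot(s["orientation"]); x=r.apply([1,0,0]); return s,r,np.arctan2(x[1],x[0])
def snap(n,tag):
    c=eyes.camera_info(n); im=eyes.read_camera(n)[:,:,::-1].copy(); cv2.imwrite(f"pics/{tag}.png",im); return c,im
E
python3 - <<'E'
from h import *
s,r,yaw=tool(); print(s["clock"],s["tcp_pos"],yaw,r.apply([0,0,1]))
c,im=snap("wrist","w1"); print(c["xyz"],proj(c,[[.443,.1775,.006],[.625,.045,.092]],True))
E
```

```text
grip_force: 0.0
grip_force: 0.0
grip_force: 0.0
grip_force: 0.0
grip_force: 0.0
clock: 2.65
tcp_pos: [0.4429, 0.1784, 0.2122]
orientation: [-0.0, 0.76, 0.649, -0.0]
wrist_force: [-0.0, -0.6, 0.8]
finger_gap: 0.0859
grip_force: 0.0
2.65 [0.44288452 0.17842192 0.21217436] 1.4136257621931325 [-2.55500867e-04  2.82151821e-05 -9.99999967e-01]
[0.45416352 0.25549447 0.34398949] [[257.84661738 169.28555706]
 [430.68363122 275.95739522]]
```

View pics/w1.png

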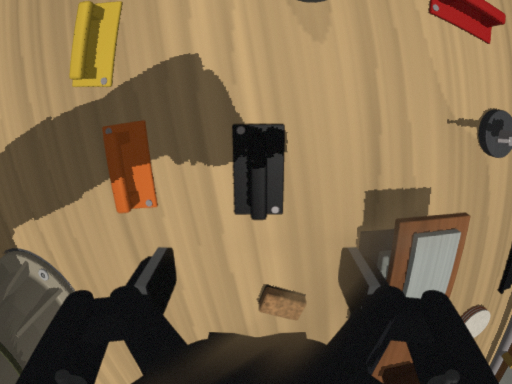

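The wrist view shows the grab's base at px (233..285, 124..214), upright in the image, matching the prediction of (258,169). I'll refine from its corners.

```bash
python3 - <<'E'
from h import *
im=cv2.imread("pics/w1.png"); s,r,yaw=tool(); c=eyes.camera_info("wrist")
m=(im.max(2)<75); 
sub=np.zeros_like(m); sub[110:230,215:300]=1
for A,rr,k in comps(m&sub,500): 
    print(A,rr)
# edge columns / rows of base: left/right per row, at base level
L=[];Rr=[]
for v in range(185,208):
    u=np.where(m[v,215:300])[0]+215; L.append([u.min()-.5,v]); Rr.append([u.max()+.5,v])
B=[]
for u in list(range(237,248))+list(range(270,282)):
    v=np.where(m[150:230,u])[0]+150; B.append([u,v.max()+.5])
print(np.median(np.array(B)[:,1]))
def fit(p):
    w=plane(c,p,0.006,True)[:,:2]; q=w.mean(0); _,_,V=np.linalg.svd(w-q); return q,V[0]*np.sign(V[0][1]) if abs(V[0][1])>.5 else V[0]
for n,p in(("L",L),("R",Rr),("B",B)):
    q,d=fit(p); print(n,q,np.arctan2(d[1],d[0]))
w=plane(c,[[233,124],[285.5,124],[285.5,214.5],[233,214.5]],.006,True); print(w, w.mean(0), np.linalg.norm(w-np.roll(w,1,0),axis=1))
# bar near end
E
```

```text
4433.0 ((258.0, 171.0), (96.0, 52.0), 90.0)
213.5
L [0.40948194 0.14956831] 1.4312845317447824
R [0.46714661 0.14038934] 1.439985569187538
B [0.43669426 0.1247604 ] -0.056874997637918895
[[0.42356387 0.23425628 0.006     ]
 [0.48229393 0.22498913 0.006     ]
 [0.4677247  0.11613621 0.006     ]
 [0.40410253 0.12628832 0.006     ]] [0.44442126 0.17541749 0.006     ] [0.10970791 0.0594567  0.1098236  0.06442706]
```

```bash
python3 -m inch '[0,0,3,0,0,0,3,0,0,0,3,0,0,0,3,0,0,0,3,0]' 1 40 | tail -1
python3 -m inch '[0,0,2,0,0,0,1.2,0,0,0,0,0,0,0,0,0,0,0,0,0]' | sed -n 2p
python3 -m inch '[0,0,0,0,0,0,0,0,0,0,0,0,0,0,0,0,0,0,0,0]' -1 40
python3 -m inch '[0,0,0,0,0,0,0,0,0,0,0,0,0,0,0,0,0,0,0,0]' -1 40
```

```text
grip_force: 0.0
tcp_pos: [0.4438, 0.1787, 0.0312]
clock: 3.95
tcp_pos: [0.4433, 0.1785, 0.0307]
orientation: [0.0, 0.761, 0.648, 0.0]
wrist_force: [-0.0, -0.5, 0.6]
finger_gap: 0.0253
grip_force: 0.0
clock: 4.37
tcp_pos: [0.4434, 0.1785, 0.0307]
orientation: [0.0, 0.761, 0.648, 0.0]
wrist_force: [-1.1, 0.2, 5.0]
finger_gap: 0.0173
grip_force: 40.0
```

```bash
python3 -m inch '[0,0,-2,0,0,0,-3,0,0,0,-3,0,0,0,-3,0,0,0,-3,0]' - 60| tail -1
python3 -m inch '[-2.06,2.09,-0.3,0,-2.06,2.09,-0.3,0,-2.06,2.09,0,0,-2.06,2.09,0,0,-2.06,2.09,0,0]' |tail -1
python3 -m inch '[0,0,0,-0.05,0,0,0,0,0,0,0,0,0,0,0,0,0,0,0,0]' 
python3 - <<'E'
from h import *
s,r,yaw=tool(); print(s["clock"],s["tcp_pos"],yaw)
c,im=snap("wrist","w2"); np.save("pics/w2c.npy",c,allow_pickle=True)
E
```

```text
grip_force: 58.9
grip_force: 58.9
clock: 5.62
tcp_pos: [0.5289, 0.0609, 0.176]
orientation: [-0.0, 0.745, 0.667, -0.0]
wrist_force: [0.2, -0.3, -2.2]
finger_gap: 0.0172
grip_force: 59.1
5.6167 [0.52894218 0.06087122 0.17599804] 1.4612270081357293
```

View pics/w2.png

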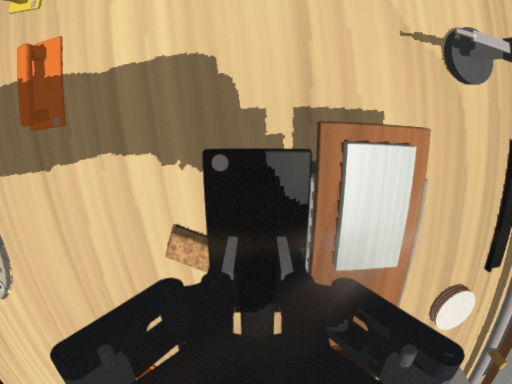

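The wrist view shows the held base's front edge at (203,150)-(311,149), the pad's corners at about (346,142),(415,147),(400,270),(337,271), and the plate's front edge at (319,122)-(430,130). Next I compute the pad pose, the grab-in-hand pose, and the gauge tip from two views.

```bash
python3 - <<'E'
from h import *
im=cv2.imread("pics/w2.png"); c=np.load("pics/w2c.npy",allow_pickle=True).item(); s,r,yaw=tool()
hsv=cv2.cvtColor(im,cv2.COLOR_BGR2HSV); H,S,V=[hsv[...,i].astype(int) for i in range(3)]
def box(m,z,n):
    k=max(comps(m,300),key=lambda t:t[0])[2].reshape(-1,2)
    w=plane(c,k,z,True)[:,:2].astype(np.float32); rr=cv2.minAreaRect(w*1000)
    print(n,np.round(rr[0],1),np.round(rr[1],1),round(rr[2],2)); return k
sl=np.zeros(V.shape,bool); sl[125:285,330:425]=1
m=(S<45)&(V>150)&sl; k=box(m,.092,"pad")
ap=cv2.approxPolyDP(k.reshape(-1,1,2),6,True).reshape(-1,2); print(ap.tolist()); 
w=plane(c,ap,.092,True); print(w.round(4).tolist())
# plate front edge
P=plane(c,[[319,122],[430,130]],.082,True); d=P[0]-P[1]; print("front",P.round(4),np.linalg.norm(d),np.arctan2(d[1],d[0])+np.pi/2)
# grab in hand, tool frame
G=plane(c,[[203,152],[311,150]],s["tcp_pos"][2]-.0307+.006,True); print("grab front in tool",r.inv().apply(G-s["tcp_pos"]).round(4))
# grab side edges
dm=V<60
for n,f,cols in(("L",np.min,(195,225)),("R",np.max,(290,325))):
    p=[]
    for v in range(165,225):
        a=V[v,cols[0]:cols[1]]<45; u=np.where(a)[0]+cols[0]; p.append([f(u),v])
    g=r.inv().apply(plane(c,p,s["tcp_pos"][2]-.0247,True)-s["tcp_pos"]); l=np.polyfit(g[:,0],g[:,1],1); print(n,l, np.median(g[:,1]))
# gauge tip candidates
ct=eyes.camera_info("top"); cs=eyes.camera_info("scene")
for px in([196.1,130.6],[195.8,119]):
    q=plane(ct,[px],.088); print("top cand",q, "in scene",proj(cs,q))
print(plane(cs,[[250,262]],.088))
a=cv2.imread("pics/scene0.png")[245:325,195:265]; b=cv2.imread("pics/top0.png")[80:140,180:220]
cv2.imwrite("pics/g.png",np.hstack([cv2.resize(a,(420,480),interpolation=cv2.INTER_CUBIC),cv2.resize(b,(320,480),interpolation=cv2.INTER_CUBIC)]))
E
```

```text
pad [624.9  43.9] [110.4  60.3] 84.0
[[348, 144], [336, 269], [395, 266], [415, 147]]
[[0.6013, 0.1011, 0.092], [0.59, -0.0067, 0.092], [0.6476, -0.0138, 0.092], [0.6598, 0.0949, 0.092]]
front [[0.582  0.1184 0.082 ]
 [0.6811 0.1069 0.082 ]] 0.09979598861726911 4.597241722789867
grab front in tool [[ 0.0512 -0.0301  0.0247]
 [ 0.0523  0.0279  0.0247]]
L [-0.00906901 -0.02977033] -0.029999532723073312Traceback (most recent call last):
  File "<stdin>", line 21, in <module>
    return _wrapreduction(a, np.maximum, 'max', axis, None, out,
                          keepdims=keepdims, initial=initial, where=where)
    return ufunc.reduce(obj, axis, dtype, out, **passkwargs)
           ~~~~~~~~~~~~^^^^^^^^^^^^^^^^^^^^^^^^^^^^^^^^^^^^^
ValueError: zero-size array to reduction operation maximum which has no identity
```

```bash
python3 -m inch '[-0.07,2.43,0,0,-0.07,2.43,0,0,-0.07,2.43,0,0,-0.07,2.43,0,0,0,0,0,0]' | tail -1
python3 -m inch '[0,0,1.5,0,0,0,1.5,0,0,0,1.3,0,0,0,0,0,0,0,0,0]'
python3 - <<'E'
from h import *
s,r,yaw=tool(); print(s["clock"],s["tcp_pos"],yaw)
c,im=snap("wrist","w3"); np.save("pics/w3c.npy",c,allow_pickle=True)
ct=eyes.camera_info("top"); cs=eyes.camera_info("scene")
for px in([196.1,130.6],[195.8,119]):
    q=plane(ct,[px],.088); print("top cand",q, "in scene",proj(cs,q))
print(plane(cs,[[250,262]],.088))
a=cv2.imread("pics/scene0.png")[245:325,195:265]; b=cv2.imread("pics/top0.png")[80:140,180:220]
g=np.hstack([cv2.resize(a,(315,360),interpolation=cv2.INTER_CUBIC),cv2.resize(b,(240,360),interpolation=cv2.INTER_CUBIC)])
cv2.imwrite("pics/g.png",np.hstack([g,cv2.resize(im[30:270,120:440],(240,180))[[0]*0+list(range(180))+[179]*180]]))
cv2.imwrite("pics/g2.png",im)
E
```

```text
grip_force: 59.6
clock: 6.5
tcp_pos: [0.6248, 0.0473, 0.1327]
orientation: [-0.001, 0.745, 0.667, -0.001]
wrist_force: [-0.0, -0.1, -2.1]
finger_gap: 0.0166
grip_force: 59.6
6.5 [0.62480796 0.04733123 0.13269523] 1.4615041605797923
top cand [[0.67621304 0.19297815 0.088     ]] in scene [[259.38585234 251.13069917]]
top cand [[0.71074241 0.19539008 0.088     ]] in scene [[249.50249743 259.38404768]]
[[0.71576139 0.2020546  0.088     ]]
```

View pics/g.png

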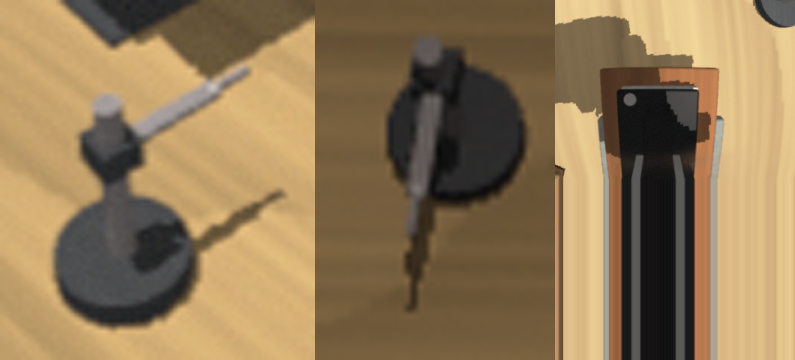

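View pics/w3.png

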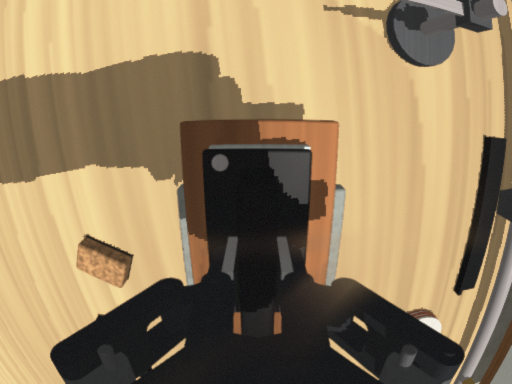

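Gauge crop: the tip is at scene px (250,260.6) and top px (196.3,118.7); the dark piece beyond it is its shadow. In the wrist view the base front edge is at row 149, cols 203–311. A thin pad strip shows above it at row ~145, cols 211–308, and the plate's front edge is at row 121, cols 181–337.

```bash
python3 - <<'E'
from h import *
im=cv2.imread("pics/w3.png"); c=np.load("pics/w3c.npy",allow_pickle=True).item(); s,r,yaw=tool()
for u in (215,240,260,300): print(u, im[138:156,u].max(1).tolist())
t=lambda px,z: r.inv().apply(plane(c,px,z,True)-s["tcp_pos"])[:,:2].round(4).tolist()
print("plate side L/R row150", [(u,im[150,u].tolist()) for u in (176,178,180,182,184,186,188)],[(u,im[150,u].tolist()) for u in (332,334,336,338,340)])
print("plate front corners",t([[181,121.5],[337.5,121.5]],.082))
print("pad front corners",t([[209,145],[309,145]],.092))
print("base front corners",t([[203,149.5],[311,149.5]],s["tcp_pos"][2]-.0247))
print("pixels expected for pad front edge at x=.052",proj(c,r.apply([[.0517,-.03,s["tcp_pos"][2]-.092],[.0517,.03,s["tcp_pos"][2]-.092]])+s["tcp_pos"],True))
ct=eyes.camera_info("top"); cs=eyes.camera_info("scene")
o1,d1,o2,d2=ct["xyz"],ray(ct,[[196.3,118.7]])[0],cs["xyz"],ray(cs,[[250.1,260.6]])[0]
k=np.linalg.lstsq(np.c_[d1,-d2],o2-o1,rcond=None)[0]; print("tip",o1+k[0]*d1,o2+k[1]*d2)
E
```

```text
215 [79, 79, 80, 79, 80, 82, 86, 95, 101, 106, 86, 38, 21, 21, 19, 20, 30, 57]
240 [80, 80, 80, 82, 80, 82, 89, 99, 105, 105, 73, 26, 20, 20, 22, 17, 21, 24]
260 [145, 123, 90, 83, 84, 84, 92, 100, 106, 108, 69, 32, 14, 24, 23, 17, 18, 22]
300 [189, 187, 185, 173, 107, 89, 93, 97, 102, 105, 87, 37, 30, 45, 65, 80, 81, 80]
plate side L/R row150 [(176, [73, 102, 122]), (178, [72, 102, 121]), (180, [68, 96, 114]), (182, [36, 55, 78]), (184, [34, 52, 77]), (186, [32, 50, 75]), (188, [35, 52, 76])] [(332, [85, 133, 201]), (334, [84, 132, 201]), (336, [82, 128, 191]), (338, [138, 193, 227]), (340, [142, 197, 228])]
plate front corners [[0.0665, -0.0492], [0.0666, 0.0483]]
pad front corners [[0.0526, -0.0301], [0.0527, 0.0288]]
base front corners [[0.0527, -0.0306], [0.0528, 0.027]]
pixels expected for pad front edge at x=.052 [[209.23252111 146.51570381]
 [310.91311936 146.6665097 ]]
tip [0.7125697  0.19441435 0.08532912] [0.71043376 0.196866   0.08499019]
```

Base and pad front edges agree within about 1 mm and are parallel. Lowering onto the pad.

```bash
python3 -m inch '[0,0.06,0.4,0,0,0,0.3,0,0,0,0.1,0,0,0,0,0,0,0,0,0]' | egrep 'tcp|wrist'
python3 -m inch '[0,0,0.07,0,0,0,0.05,0,0,0,0.05,0,0,0,0,0,0,0,0,0]' | egrep 'tcp|wrist'
```

```text
tcp_pos: [0.6267, 0.0466, 0.1255]
wrist_force: [-0.5, 0.1, -3.2]
tcp_pos: [0.6266, 0.0466, 0.1236]
wrist_force: [-0.5, -0.3, -2.4]
```

```bash
python3 - <<'E'
from h import *
s,r,yaw=tool(); print(s["clock"],s["tcp_pos"],yaw,s["wrist_force"])
c,im=snap("wrist","w4"); s,r,yaw=tool(); print(s["tcp_pos"])
for u in (240,300): print(u, im[138:158,u].max(1).tolist())
for v in (170,190): print(v, im[v,195:215].max(1).tolist(), im[v,300:350].max(1).tolist(), im[v,170:195].max(1).tolist())
cv2.imwrite("pics/w4c.png",cv2.resize(im[110:230,165:355],None,fx=4,fy=4,interpolation=cv2.INTER_CUBIC))
E
```

```text
7.3833 [0.62664114 0.04661044 0.12355176] 1.4608211795024826 [-0.46659039 -0.33598717 -2.42210344]
[0.62665968 0.04661068 0.12358256]
240 [84, 84, 85, 84, 83, 84, 85, 91, 94, 94, 64, 25, 20, 23, 24, 23, 23, 25, 21, 22]
300 [195, 195, 195, 194, 179, 107, 94, 91, 98, 99, 83, 36, 34, 49, 66, 78, 83, 83, 83, 84]
170 [83, 83, 84, 86, 84, 83, 81, 67, 38, 18, 25, 22, 23, 19, 21, 17, 21, 20, 24, 27] [81, 81, 81, 81, 80, 81, 79, 81, 76, 59, 66, 136, 192, 198, 198, 197, 195, 193, 192, 193, 193, 194, 193, 191, 190, 190, 193, 195, 198, 201, 200, 204, 205, 204, 200, 195, 183, 210, 230, 232, 231, 230, 229, 229, 229, 230, 229, 230, 230, 230] [123, 124, 125, 122, 120, 102, 80, 80, 78, 80, 79, 78, 76, 77, 78, 75, 77, 76, 78, 80, 81, 81, 83, 84, 81]
190 [83, 82, 84, 84, 83, 85, 83, 84, 80, 34, 21, 25, 24, 24, 19, 21, 19, 24, 21, 21] [76, 75, 79, 77, 76, 74, 78, 74, 55, 41, 60, 91, 94, 96, 93, 93, 93, 93, 91, 92, 91, 93, 91, 90, 91, 92, 94, 96, 97, 98, 131, 198, 205, 200, 187, 147, 96, 83, 82, 83, 83, 82, 85, 117, 183, 225, 229, 230, 230, 229] [228, 218, 159, 97, 81, 80, 78, 78, 79, 78, 79, 79, 81, 79, 77, 77, 77, 77, 77, 79, 79, 79, 78, 80, 82]
```

View pics/w4c.png

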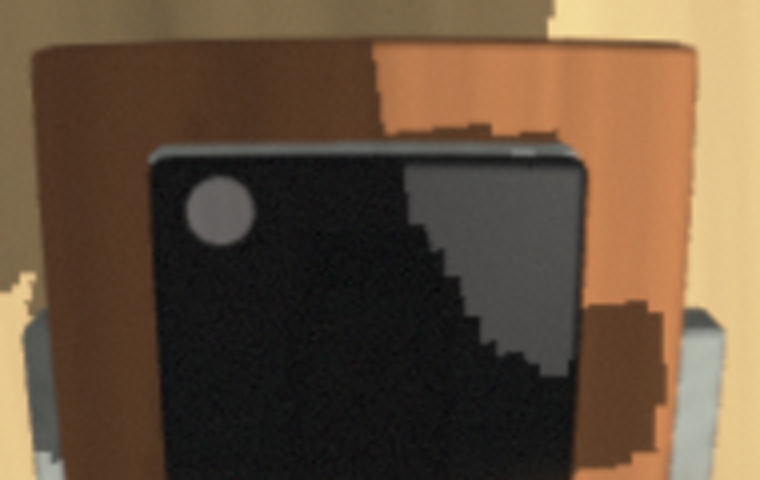

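```bash
python3 - <<'E'
from h import *
s,r,yaw=tool(); c=eyes.camera_info("wrist")
t=lambda px,z: r.inv().apply(plane(c,px,z,True)-s["tcp_pos"])[:,:2].round(4).tolist()
print(t([[240,144.5],[300,145]],.092),t([[240,148.3],[300,148.7]],s["tcp_pos"][2]-.0247), t([[240,148.3]],s["tcp_pos"][2]-.0307))
E
python3 -m inch '[0,0,0.05,0,0,0,0.05,0,0,0,0.05,0,0,0,0,0,0,0,0,0]' | egrep 'tcp|wrist'
```

```text
[[0.054, -0.0103], [0.0539, 0.0231]] [[0.0529, -0.0099], [0.0529, 0.0221]] [[0.052, -0.0103]]
tcp_pos: [0.6267, 0.0466, 0.1228]
wrist_force: [-3.1, -0.7, 5.5]
```

```bash
python3 -m inch '[0,0,0,0,0,0,0,0,0,0,0,0,0,0,0,0,0,0,0,0]' 0.3 | egrep 'tcp|wrist|gap'
python3 -m inch '[0,0,-1,0,0,0,-2,0,0,0,-3,0,0,0,-3,0,0,0,-2,0]' 1 | egrep 'tcp|wrist|gap'
python3 - <<'E'
from h import *
s,r,yaw=tool(); print(s["clock"],s["tcp_pos"],yaw)
c,im=snap("wrist","w5"); s,r,yaw=tool()
cv2.imwrite("pics/w5c.png",im)
t=snap("top","t5")
m=(im.max(2)<60); 
E
```

```text
tcp_pos: [0.6267, 0.0466, 0.1219]
wrist_force: [-0.0, 0.2, 0.4]
finger_gap: 0.0555
tcp_pos: [0.6274, 0.0466, 0.2359]
wrist_force: [-0.6, -0.2, 0.5]
finger_gap: 0.0853
8.6833 [0.62738786 0.0465899  0.23591253] 1.4608501141173895
```

View pics/w5.png

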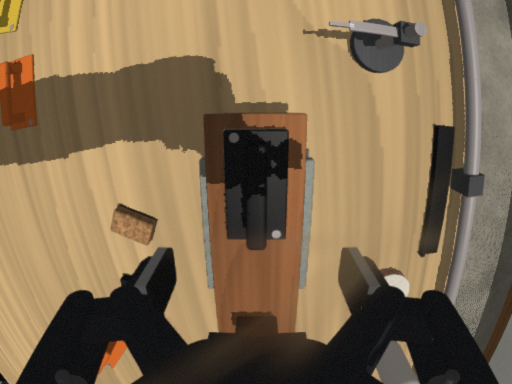

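The grab sits on the pad squarely with no pad strip showing. Here the gauge tip is at px (330,23), the plate corner at (306,113), and the rest's side strips at cols 200–208 and 313–304. Now I compute the slide.

```bash
python3 - <<'E'
from h import *
im=cv2.imread("pics/w5.png"); s,r,yaw=tool(); c=eyes.camera_info("wrist")
P=lambda px,z: plane(c,px,z,True)
g=im.astype(int)
print("tip row region"); print(g[16:32:2,322:342:2].max(2))
hsv=cv2.cvtColor(im,cv2.COLOR_BGR2HSV); S=hsv[...,1].astype(int);V=hsv[...,2].astype(int)
# rest strips: low saturation
A=[];B=[]
for v in range(175,280,3):
    u=np.where(S[v,195:218]<60)[0]+195
    if len(u)>2: A.append([u.min()-.5,v])
    u=np.where(S[v,296:320]<60)[0]+296
    if len(u)>2: B.append([u.max()+.5,v])
for n,p,z in(("restL",A,.07),("restR",B,.07)):
    w=P(p,z)[:,:2]; q=w.mean(0); d=np.linalg.svd(w-q)[2][0]; print(n,len(p),q,np.arctan2(d[1],d[0])%np.pi)
wood=(S>100)&(hsv[...,0]<13)&(V>40)
pl=[];pr=[]
for v in range(120,160,3):
    u=np.where(S[v,195:225]>0)[0]
F=P([[204,114],[307,113]],.082); d=F[0]-F[1]; print("front",F[:,:2],np.linalg.norm(d))
for z in(.088,.085): print("tip",P([[330,23]],z))
H,D=hsv[...,0],None
print([ (u,g[130,u].tolist()) for u in range(198,210,2)],[ (u,g[130,u].tolist()) for u in range(302,312)], [(v,g[v,295].tolist()) for v in range(108,118)])
E
```

```text
tip row region
[[200 206 209 208 201 195 195 201 201 198]
 [198 204 208 207 201 197 193 199 201 199]
 [199 204 208 208 199 196 194 199 201 199]
 [197 204 209 184 163 170 169 170 173 176]
 [196 203 209 181 154 161 163 163 165 167]
 [195 202 205 208 185 162 140 119 120 122]
 [187 171 188 208 205 200 198 198 201 199]
 [ 99 101 106 144 162 123 116 137 131 142]]
restL 35 [ 0.56326407 -0.00408632] 1.4606206827511163
restR 35 [ 0.68204527 -0.01767587] 1.4561980940470747
front [[0.58603573 0.1181251 ]
 [0.68495643 0.1080672 ]] 0.09943071089824113
tip [[0.71557825 0.19529356 0.088     ]]
tip [[0.71643279 0.19605183 0.085     ]]
[(198, [59, 83, 100]), (200, [58, 83, 100]), (202, [60, 83, 99]), (204, [29, 46, 65]), (206, [27, 42, 63]), (208, [26, 38, 58])] [(302, [67, 105, 161]), (303, [67, 106, 162]), (304, [69, 106, 162]), (305, [64, 101, 155]), (306, [76, 112, 153]), (307, [111, 157, 191]), (308, [116, 165, 198]), (309, [116, 164, 196]), (310, [116, 163, 196]), (311, [116, 163, 195])] [(108, [119, 168, 201]), (109, [121, 169, 204]), (110, [122, 171, 204]), (111, [118, 167, 201]), (112, [104, 146, 178]), (113, [69, 100, 134]), (114, [58, 92, 139]), (115, [61, 97, 149]), (116, [65, 101, 154]), (117, [62, 100, 152])]
```

```bash
python3 -m inch '[-3.04,-0.03,0,0,-3.04,-0.03,0,0,-3.04,-0.03,0,0,-3.04,-0.03,0,0,-3.04,-0.03,0,0]' 1 | grep tcp
python3 -m inch '[-3.04,-0.03,0,0,0,0,0,-0.121,0,0,0,-0.121,0,0,0,-0.121,0,0,0,-0.121]' | grep tcp
python3 -m inch '[0,0,0,-0.121,0,0,0,-0.121,0,0,0,-0.121,0,0,0,-0.121,0,0,0,-0.121]' | grep tcp
python3 -m inch '[0,0,0,-0.121,0,0,0,-0.121,0,0,0,-0.121,0,0,0,-0.121,0,0,0,0]' | grep tcp
python3 - <<'E'
from h import *
s,r,yaw=tool(); print(s["clock"],s["tcp_pos"],yaw,r.apply([0,0,1]),s["joint_pos"])
ct=eyes.camera_info("top");print("handle top from top view",plane(ct,[[311.9,153.5]],.127))
c,im=snap("wrist","w6"); print(proj(c,[[.6057,-.1347,.127]],True))
E
```

```text
tcp_pos: [0.6079, -0.1054, 0.2316]
tcp_pos: [0.6044, -0.1349, 0.2315]
tcp_pos: [0.6045, -0.1344, 0.2315]
tcp_pos: [0.6045, -0.1344, 0.2316]
10.45 [ 0.60450215 -0.13436827  0.23155568] 3.0367667145995894 [-9.50249836e-04  4.68306070e-04 -9.99999439e-01] [-3.48327224e-01  4.04629025e-01  1.51864993e-01  1.31908532e+00
  1.15836999e-04 -2.43501164e-01]
handle top from top view [[ 0.60486801 -0.13304433  0.127     ]]
[[257.95148883 199.71905758]]
```

View pics/w6.png

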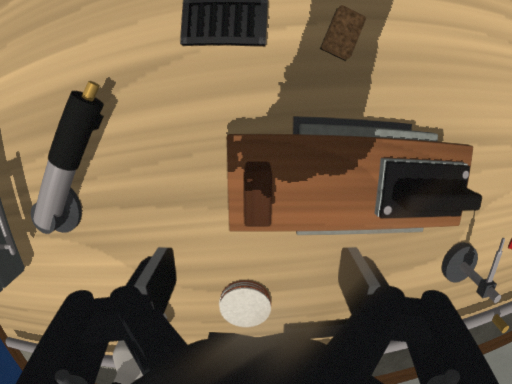

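The handle is at (258,194), right under the tool as predicted, and the grab still sits squarely on the pad. Descending and gripping.

```bash
python3 -m inch '[0,0,3,0,0,0,3,0,0,0,3,0,0,0,2,0,0,0,1,0]' 1 | grep tcp
python3 -m inch '[0,0,1,0,0,0,0,0,0,0,0,0,0,0,0,0,0,0,0,0]' -0.1 60| egrep 'tcp|wrist|gap'
python3 -m inch '[0,0,0,0,0,0,0,0,0,0,0,0,0,0,0,0,0,0,0,0]' -1 60| egrep 'tcp|wrist|gap|grip'
```

```text
tcp_pos: [0.6027, -0.1337, 0.1084]
tcp_pos: [0.6059, -0.1349, 0.1037]
wrist_force: [0.4, 0.6, 0.2]
finger_gap: 0.0386
tcp_pos: [0.6057, -0.1345, 0.1036]
wrist_force: [-0.5, 2.2, 5.5]
finger_gap: 0.0231
grip_force: 59.9
```

```bash
python3 -m inch '[0,0.1,0,0,0,0.3,0,0,0,0.5,0,0,0,0.5,0,0,0,0.5,0,0]' -1 100| egrep 'tcp|wrist|gap|grip'
python3 -m inch '[-0.01,0.5,0,0,-0.01,0.5,0,0,-0.01,0.5,0,0,0,0.5,0,0,0,0.4,0,0]' | egrep 'tcp|wrist|gap|grip'
python3 -m inch '[0,0.5,0,0,0,0.5,0,0,-0.01,0.3,0,0,0,0.1,0,0,0,0,0,0]' | egrep 'tcp|wrist|gap|grip'
python3 - <<'E'
from h import *
s,r,yaw=tool(); print(s["clock"],s["tcp_pos"],yaw,r.apply([0,0,1]))
c,im=snap("wrist","w7"); ct,it=snap("top","t7"); cs,isc=snap("scene","s7")
u=np.array([.1095,.994,0]);h=np.array([*s["tcp_pos"][:2],0]); cor=h+.25*u+np.array([.994,-.1095,0])*.05; cor[2]=.082
print("corner pred",cor,"wrist px",proj(c,[cor,[.714,.1955,.088]],True).round(1).tolist(),"top px",proj(ct,[cor,[.714,.1955,.088]]).round(1).tolist(),"scene px",proj(cs,[cor,[.714,.1955,.088]]).round(1).tolist())
E
```

```text
tcp_pos: [0.608, -0.1177, 0.1037]
wrist_force: [-0.2, -5.4, 4.6]
finger_gap: 0.0224
grip_force: 98.1
tcp_pos: [0.6109, -0.0936, 0.1037]
wrist_force: [-0.9, -6.9, 4.3]
finger_gap: 0.0227
grip_force: 98.1
tcp_pos: [0.6125, -0.0794, 0.1037]
wrist_force: [0.4, -4.1, 5.0]
finger_gap: 0.0223
grip_force: 98.2
13.0 [ 0.61253064 -0.07942608  0.10371724] 3.0327308182966166 [ 0.00294621 -0.00314928 -0.9999907 ]
corner pred [0.68960564 0.16359892 0.082     ] wrist px [[528.7, 277.4], [543.2, 293.0]] top px [[206.8, 126.9], [195.8, 117.9]] scene px [[246.5, 250.0], [248.5, 260.2]]
```

```bash
python3 -m inch '[0,0.3,0,0,-0.01,0.5,0,0,0,0.5,0,0,-0.01,0.5,0,0,0,0.5,0,0]' | egrep 'tcp|wrist|gap'
python3 -m inch '[0,0.4,0,0,0,0.2,0,0,0,0.1,0,0,0,0,0,0,0,0,0,0]' | egrep 'tcp|wrist|gap'
cat > m.py <<'E'
from h import *
import sys
s,r,yaw=tool(); print(s["clock"],s["tcp_pos"],yaw)
e=np.array([.1116,.9938])
for n,z in(("top",.082),("scene",.082)):
    c,im=snap(n,n+sys.argv[1]); hsv=cv2.cvtColor(im,cv2.COLOR_BGR2HSV).astype(int); H,S,V=hsv[...,0],hsv[...,1],hsv[...,2]
    h=s["tcp_pos"][:2]; f=np.array([*(h+.25*np.array([.109,.994])),.082])
    # sample along plate x lines at several lateral offsets, intensity profile in world steps
    for lat in(-.04,-.035,-.03,.0,.02,.03,.038,.043):
        a=np.arange(-.02,.02,.001); P=np.array([f+np.array([*(e*t+np.array([.9938,-.1116])*lat),0]) for t in a])
        px=proj(c,P).astype(np.float32); v=cv2.remap(im,px[:,0].reshape(1,-1),px[:,1].reshape(1,-1),cv2.INTER_LINEAR)[0].astype(int)
        sat=cv2.cvtColor(v[None].astype(np.uint8),cv2.COLOR_BGR2HSV)[0,:,0]
        print(n,lat,"R",v[::2,2].tolist(),"hue",sat[::2].tolist())
    t=proj(c,[[.714,.1955,.088]])[0]; print("tip px pred",t)
    x,y=t.round().astype(int); print(V[y-6:y+7,x-8:x+9])
E
python3 m.py 8
```

```text
tcp_pos: [0.6153, -0.0571, 0.1038]
wrist_force: [-1.8, -6.7, 6.0]
finger_gap: 0.0229
tcp_pos: [0.6161, -0.0499, 0.1038]
wrist_force: [-1.1, -5.0, 5.4]
finger_gap: 0.0228
13.9833 [ 0.61609019 -0.04994049  0.10384118] 3.0324468377962757
top -0.04 R [77, 77, 76, 76, 76, 77, 76, 76, 76, 81, 92, 113, 116, 117, 116, 116, 116, 115, 115, 115] hue [12, 12, 12, 12, 12, 12, 12, 12, 12, 13, 15, 17, 18, 17, 18, 18, 18, 17, 17, 17]
top -0.035 R [80, 80, 80, 81, 80, 80, 80, 80, 79, 79, 78, 100, 111, 113, 112, 113, 113, 113, 112, 113] hue [12, 12, 12, 12, 12, 12, 12, 12, 12, 13, 14, 17, 18, 17, 18, 17, 17, 17, 18, 17]
top -0.03 R [66, 69, 68, 67, 74, 79, 80, 80, 82, 84, 88, 100, 113, 114, 114, 114, 115, 116, 116, 116] hue [14, 12, 14, 12, 12, 12, 13, 13, 12, 13, 15, 17, 18, 18, 18, 18, 17, 17, 17, 17]
top 0.0 R [3, 4, 4, 16, 50, 71, 81, 82, 81, 85, 92, 113, 121, 121, 121, 121, 122, 122, 121, 121] hue [90, 60, 90, 9, 12, 12, 12, 12, 12, 13, 15, 17, 17, 17, 17, 18, 18, 18, 18, 17]
top 0.02 R [15, 15, 15, 22, 51, 74, 87, 88, 89, 89, 86, 104, 115, 116, 116, 116, 115, 116, 115, 115] hue [0, 0, 0, 9, 12, 
[... 3412 characters left out ...]
114 116 116 117 114 109 108 106  94  92  97 118 122  94  84]
 [112 112 115 113 116 114 116 117 119 111 104  94  89  85  85  79  84]
 [112 112 110 113 113 115 123 136 138 116 110 104  94  84  83  88  92]
 [114 114 114 114 116 135 148 160 147 116 110 113 105  95  96 102 106]
 [115 115 118 130 144 160 164 148 119 106 114 114 116 112 116 111 108]
 [135 131 143 159 161 149 120 104 107 113 113 115 117 117 120 116 112]
 [184 181 170 151 121 105 102 110 115 117 113 113 117 117 115 115 117]
 [203 215 175 123 102 111 115 116 115 114 113 113 116 112 116 114 117]
 [181 179 149 118 114 116 114 115 117 116 116 112 113 112 116 116 118]
 [153 128 137 138 119 118 116 116 114 115 114 115 114 115 115 114 116]]
```

Front edge vs pointer along the rest's x, relative within each view: about 4.0 mm (wrist), 3.1 mm (top) and 2.8 mm (scene) still to go. I'll move 3.3 mm.

```bash
python3 -m inch '[0,0.13,0,0,0,0.13,0,0,0,0.07,0,0,0,0,0,0,0,0,0,0]' | egrep 'tcp|wrist|gap'
python3 -m inch '[0,0,0,0,0,0,0,0,0,0,0,0,0,0,0,0,0,0,0,0]' | egrep 'tcp|orient|wrist|gap|grip'
python3 - <<'E'
from h import *
s,r,yaw=tool(); print(s["clock"],s["tcp_pos"],s["ft_torque"])
e=np.array([.1116,.9938]); n=np.array([.9938,-.1116])
f=s["tcp_pos"][:2]+.25*np.array([.109,.994])
a=np.arange(-.012,.0121,.0005)
for nm in("top","scene"):
    c,im=snap(nm,nm+"9")
    for lab,lats,z in(("edge",(.036,.04,.044),.082),("blade",(.072,.075,.078),.088)):
        acc=0
        for lat in lats:
            P=np.array([[*(f+e*t+n*lat),z] for t in a]); px=proj(c,P).astype(np.float32)
            acc=acc+cv2.remap(im,px[:,:1].T.copy(),px[:,1:].T.copy(),cv2.INTER_CUBIC)[0].astype(float)
        v=acc/len(lats); print(nm,lab,"B",v[::2,0].astype(int).tolist(),"R",v[::2,2].astype(int).tolist())
E
```

```text
tcp_pos: [0.6165, -0.047, 0.1039]
wrist_force: [-1.0, -5.4, 6.2]
finger_gap: 0.023
tcp_pos: [0.6164, -0.047, 0.1039]
orientation: [0.002, 0.055, 0.998, -0.002]
wrist_force: [-0.8, -6.2, 5.8]
finger_gap: 0.0226
grip_force: 98.3
14.9167 [ 0.61640483 -0.04696391  0.10387099] [-9.96978778e-01  2.33814636e-01 -4.50522419e-04]
top edge B [28, 27, 27, 27, 27, 27, 27, 27, 26, 26, 27, 30, 35, 42, 49, 54, 57, 57, 57, 57, 58, 59, 60, 60, 60] R [88, 88, 88, 88, 88, 88, 88, 88, 89, 88, 86, 85, 86, 92, 100, 106, 110, 111, 111, 111, 112, 113, 115, 116, 117]
top blade B [63, 65, 64, 58, 48, 37, 30, 28, 28, 26, 25, 30, 46, 64, 80, 87, 85, 79, 73, 68, 64, 63, 64, 64, 64] R [122, 125, 124, 112, 94, 74, 61, 57, 58, 56, 55, 58, 66, 77, 89, 98, 103, 109, 114, 118, 121, 122, 122, 122, 122]
scene edge B [59, 60, 60, 59, 57, 56, 57, 57, 57, 57, 57, 55, 51, 45, 38, 32, 29, 28, 29, 32, 36, 41, 47, 54, 59] R [163, 164, 164, 164, 163, 163, 162, 163, 164, 163, 161, 155, 144, 128, 108, 90, 80, 77, 79, 82, 86, 90, 95, 100, 105]
scene blade B [62, 62, 63, 64, 64, 62, 61, 64, 71, 83, 99, 118, 136, 148, 148, 137, 120, 100, 82, 70, 64, 62, 62, 63, 63] R [113, 113, 113, 113, 113, 112, 112, 113, 117, 123, 132, 145, 156, 163, 160, 147, 130, 115, 107, 105, 108, 111, 113, 114, 114]
```

```bash
python3 -m inch '[0,0.05,0,0,0,0.04,0,0,0,0,0,0,0,0,0,0,0,0,0,0]' | egrep 'tcp|wrist|gap'
python3 -m inch '[0,0,0,0,0,0,0,0,0,0,0,0,0,0,0,0,0,0,0,0]' | egrep 'tcp|wrist|grip'
python3 - <<'E'
from workcell import env
print(env.hand_in())
E
```

```text
tcp_pos: [0.6165, -0.0462, 0.1039]
wrist_force: [-0.8, -6.1, 5.5]
finger_gap: 0.0231
tcp_pos: [0.6165, -0.0462, 0.1039]
wrist_force: [-0.6, -7.2, 5.7]
grip_force: 98.3
the job is handed in; nothing more can be done
None
```

I set the grab handle squarely on the pad, slid the plate out until its front edge is level with the gauge pointer (within about 1 mm by the cameras), and handed the job in at about 16 s of 51 s with the plate still held level by its handle; no verdict was shown.

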